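# Swing the mixer module home and lock it with the ball-lock pin

## Robot

A 6-joint arm with a two-finger parallel gripper is mounted at the origin on the work surface. World frame = base frame: x ahead of the robot, y to its left, z up, the work surface at z = 0. Lengths are in m, angles in rad, forces in N, time in s.
With the tool pointing down it reaches from about 0.25 to 0.775 m from the base axis. Payload 4 kg.
Tool frame: the origin (TCP) lies between the finger pads; the fingertips stand 25 mm ahead of it and the grasp point (between the pads) lies 6 mm ahead of it (robot.tip_reach is the z of the fingertips in the tool frame, in m); z points along the fingers, y is the line along which they close (so a half turn about z gives the same grasp; the last joint's range is limited). The gripper opens to 94 mm and grips with 3 to 60 N. Pads are 16 mm wide; open, the fingers measure 119 mm over their backs; the gripper's body (75 mm by 177 mm) begins 78 mm behind the grasp point.
Start: joints at [-1.441, 0.087, 1.371, -0, 1.684, -0.103], TCP at [0.127, -0.535, 0.231] pointing down, gripper open.
Joint ranges: [-3.1, 3.1], [-0.76, 2.03], [0.27, 2.55], [-1.08, 4.22], [0.17, 2.65], [-2.57, 2.57]. Speed limits (rad/s): [2.79, 2.79, 3.14, 3.14, 3.14, 3.14].

## Interface

Orientations are given as [roll, pitch, yaw] about the fixed x, y, z axes, in that order (R = Rz(yaw) Ry(pitch) Rx(roll)).
In Python, from bench import robot gives the robot as it stands. The module is installed in compiled form; this text tells all that it offers.
- The arm moves only by the shell command python3 -m handwheel 'ROWS'. ROWS is JSON, a list of rows, each a list of 3 entries, a list of its own where there are three numbers: the turn, a rotation vector about the world's x, y, z in units of 90 degrees (1.0 is 90 degrees), then the shift along the world's x, y, z in units of 0.05 m (1.0 is 0.05 m), then the closure, from 0 (fully open) to 1 (shut). A call has 1 to 5 rows; each row shifts and turns the commanded pose from where the row before left it; what a row does not reach is not made up. A row lasts 1/10 s, in which the tool goes at most 50 mm and 8.59 degrees, less where a joint would pass 70% of its speed; a pose out of reach is approached as far as the arm can. A call with a number of a shift or a turn outside -1 to 1 is refused whole. A call with a gripper value outside its range is refused whole. The fingers move at their own pace and stop on an object; the grip force is fixed at half the most. Time passes only in rows, so rows that do not move let the fingers close. It gives the time, the measured TCP pose, the force, the opening and the grip force at its end, in the units of the state.
- robot.get_obs(): the state, without advancing time (a new reading comes with each control period).
- robot.snapshot(name): name is "side" or "top"; returns (picture, depth): 384x512x3 uint8, red, green, blue; 384x512 float32, m along the optical axis (not along the pixel's ray), 0 where there is no reading.
- robot.calibration(name): a dict with "mtx" (3x3 intrinsics, pixels), "D" ([k1, k2, p1, p2, k3] as OpenCV has them; the pictures are not rectified), "extrinsics" (4x4, takes a point from camera to world coordinates). Camera axes: x right, y down, z forward; pixel columns grow to the right and rows downward; lengths in m; the calibration is good to about 2 mm. A picture is of the moment at which its call begins. calibration takes no time and is no camera call.
- robot.close_job(): hands the job in; it is judged then, once.
Trained networks look in the newest picture that a camera, given by its name, has taken for a name from the list of things; names that differ only in an ending like _2 or _b are one class to them, and where a whole thing is asked for, a point or a joint stands for the part that bears it (a point fixed in the world has none). Each returns a list of dicts, best first, with "p" (0 to 1); they miss things now and then, are a little off and sometimes report something else, mostly with a low value. They report only what shows in the picture. A call takes as long as a camera call. They do not tell look-alikes from the thing itself.
- robot.boxes_of(query, camera): "bbox" ([left, top, right, bottom] in pixels, round what is visible of it).
The state is a dict: "time": time; "joint_positions": joint angles; "qvel": joint speeds; "joint_torque": joint torques, N m; "tool_pos": TCP position; "ee_rot": TCP orientation; "wrist_force": force on the tool from outside, world axes, zero at the start; "wrist_torque": the same for the moment, N m; "width": finger opening in m; "finger_force": force on a finger pad.
Only numpy, scipy, OpenCV 4.12 (cv2) and the standard library are available. Lean on these libraries where they do the work, as an engineer would, in place of code of your own. Each camera call takes 0.05 s, during which the arm holds its last target. There are 200 camera calls.

## Task

Swing the little mixer module's aluminium arm fully home into the blue clevis (the yellow knob is its handle). Then squeeze the two orange side buttons of the ball-lock pin to free it from its grey parking block, slide it straight down through the aligned holes of clevis and arm until its collar sits on the clevis, and let go so that both buttons spring out and the balls lock. Leave the other things on the table where they are.

Things in the scene. Friction and masses are not known exactly. Their poses are not given: they have to be found in the camera images.
- swing_arm (a joint): Angle of the arm, which swings level about a vertical pivot: 0 = fully home against a hard stop, its hole in line with the clevis holes; grows to at most 1.0 rad as it swings out (clockwise from above, towards the stand's -x side). Starts 0.35 to 0.85 rad out and stays where it is left (friction about 1 N at the yellow knob).
- swing_knob (a point): Middle of the yellow upright knob on the arm: cylinder 18 mm in diameter, 40 mm tall, this point half-way up, 72 mm above the table (arm's top, under it: 52 mm). It is 150 mm from the pivot. Along the arm the module's near face is 80 mm away on one side, the tongue's hole 80 mm on the other. Axes turn with the arm.
- swing_pivot (a point): Point on the arm's vertical pivot axis, 42 mm above the table, under the module. The arm lies along this frame's -y: knob at y -150 mm, tongue's 16 mm hole at y -230 mm; arm 40 mm wide, 10 mm thick. The aluminium mixer module covers x -50 to 50, y -70 to 10 mm, its knob tops 107 mm above the table. Axes turn with the arm.
- clevis_hole (a point): Centre of the 16 mm hole in the top face (56 x 50 mm) of the blue clevis, 62 mm above the table, on the fixed stand; z up, the arm enters along +x, pivot at (0, 230 mm) in this frame. Two 8 mm plates with the arm's 10 mm tongue between; the stack is 30 mm deep, open for 26 mm below. With the arm home nothing within 70 mm is higher than the top face.
- dock_hole (a point): Centre of the 16 mm hole in the top face of the fixed grey parking block (70 x 70 mm), 62 mm above the table, where the pin starts, standing upright. The block is 30 mm thick with a space below, where the pin's balls are locked.
- pin_grip (a point): Centre of the ball-lock pin's head, half-way up its two orange side buttons, 28 mm above the collar's underside; 90 mm above the table at the start. z up the pin. Black head 24 (x) x 28 (y) mm, reaching 18 mm above this point. Buttons on the +y and -y faces, 16 mm wide, 22 mm tall: 43 mm over both when out, 32 mm pressed. Grasp from above, closing along y on both. Mass 0.13 to 0.22 kg.
- pin_collar (a point): Centre of the underside of the pin's steel collar (30 mm across, 6 mm thick), which rests on the block's top at the start; same axes as pin_grip. In the clevis the balls come free under the stack only with the collar within 2 mm of the top face; higher up they jam in the hole and the buttons stay partly in when let go.
- pin_balls (a point): Point on the pin's axis 35 mm below the collar's underside, between its two 6 mm brass balls, which stick out 4 mm to +y and -y while the buttons are out, so the shank cannot pass a hole; both go in flush when both buttons are fully pressed. Shank: steel, 14 mm in diameter, ending 46 mm below the collar's underside, the last 6.5 mm tapered to 6 mm.
- pin_button_a (a joint): Travel of the pin's +y button: 0 = sprung out (ball out, locked), 0.0055 m = pressed fully in (ball in). Spring about 3 N at the start to 8 N fully in.
- pin_button_b (a joint): The same for the pin's -y button.
- pedal: Bystander, to be left alone: teal effects pedal, box 110 x 75 x 36 mm with three black knobs on top; origin at its underside.
- screwdriver: Bystander, to be left alone: screwdriver lying flat; origin at its underside.
- brush: Bystander, to be left alone: brush lying flat; origin at its underside.
- jar: Bystander, to be left alone: amber glass jar with red cap, 60 mm wide, 75 mm tall; origin at its underside.
- tub: Bystander, to be left alone: white open plastic tub 130 x 100 x 55 mm; origin at its underside.
- wood_block: Bystander, to be left alone: light wooden block 55 x 35 x 22 mm; origin at its underside.
- adapter: Bystander, to be left alone: black plug adapter with brass tip, 58 mm long, 18 mm high; origin at its underside.
Mind the look-alikes: they are no part of the job. What is shaped like the part that bears pin_grip but turquoise or white is not meant. There is more than one size of the part that bears dock_hole; the job needs the larger.

How it is judged:
On the way, in this order (a step that is already met when the one before it is completed fails the run):
1. the arm is swung fully home while the pin is still parked (value of joint swing_arm below 0.03 rad and horizontal distance between pin_grip and dock_hole below 0.01 m), for 0.2 s.
2. the pin is drawn up out of the parking block (z of pin_grip in the frame of dock_hole above 0.07 m), for 0.1 s.
At the end, for the whole second after the job is handed in: The swing arm is home (within 0.03 rad) and the pin stands upright (within 0.12 rad) through the clevis and arm holes: head centre within 6 mm of the hole's axis and 25 to 32.5 mm above the clevis top (collar down on it), both buttons sprung out to within 1 mm (balls out) (horizontal distance between pin_grip and clevis_hole below 0.006 m and z of pin_grip in the frame of clevis_hole between 0.025 and 0.0325 m and angle between pin_grip's own z axis and vertical below 0.12 rad and value of joint swing_arm below 0.03 rad and value of joint each of pin_button_a, pin_button_b below 0.001 m); the robot touches nothing.
It fails at once if a bystander is pushed or knocked more than 30 mm from its place (distance of any of pedal, screwdriver, brush, jar, tub, wood_block, adapter from where it was at the start of the episode above 0.03 m).
It also fails if it takes over 53 s, if anything falls off the work surface, if the arm or the gripper's body presses on something with over 40 N, if the wrist force passes 120 N, or if a joint passes its speed limit or range.

## Working session

There is one attempt and no reset: what is moved stays moved. The work goes in short steps, Python scripts to look and compute and a shell command to move; the robot and the scene stay as the last step left them, time stands still between calls to the robot, and variables do not carry over. Pictures are saved under pics/ and viewed, at most 10 in all, crops included, and the job is handed in when it is done.

```bash
mkdir -p pics; cat > h.py <<'E'
import numpy as np, cv2
from bench import robot
def world(cam,depth,u,v,z=None):
    c=robot.calibration(cam);K=np.array(c["mtx"]);D=np.array(c["D"]);T=np.array(c["extrinsics"])
    p=cv2.undistortPoints(np.array([[[u,v]]],float),K,D)[0,0]
    r=np.array([p[0],p[1],1.])
    if z is None: return T[:3,:3]@(r*depth[int(v),int(u)])+T[:3,3]
    d=T[:3,:3]@r; return T[:3,3]+d*(z-T[2,3])/d[2]
E
python3 - <<'E'
from h import *
for n in("top","side"):
    im,d=robot.snapshot(n); cv2.imwrite(f"pics/{n}0.png",im[:,:,::-1]); np.save(f"{n}.npy",d)
    print(n,np.round(robot.calibration(n)["extrinsics"],3).tolist())
    for q in("pin_grip","swing_knob","clevis_hole","dock_hole","swing_pivot"):
        print(q,[(round(b["p"],2),np.round(b["bbox"]).tolist()) for b in robot.boxes_of(q,n)[:5]])
print(robot.get_obs())
E
```

```text
top [[-0.024, -0.995, 0.093, 0.438], [-1.0, 0.025, 0.015, -0.027], [-0.017, -0.093, -0.996, 1.46], [0.0, 0.0, 0.0, 1.0]]
pin_grip [(0.65, [339.0, 203.0, 349.0, 215.0]), (0.44, [346.0, 236.0, 359.0, 244.0])]
swing_knob [(0.63, [142.0, 185.0, 229.0, 260.0])]
clevis_hole [(0.61, [147.0, 177.0, 253.0, 259.0])]
dock_hole [(0.86, [289.0, 194.0, 308.0, 213.0]), (0.64, [326.0, 196.0, 356.0, 222.0]), (0.47, [72.0, 204.0, 130.0, 246.0])]
swing_pivot [(0.93, [145.0, 183.0, 225.0, 258.0]), (0.53, [73.0, 205.0, 126.0, 246.0])]
side [[-0.84, -0.401, 0.366, 0.116], [-0.543, 0.62, -0.567, 0.664], [0.0, -0.675, -0.738, 0.985], [0.0, 0.0, 0.0, 1.0]]
pin_grip [(0.66, [333.0, 158.0, 350.0, 182.0]), (0.62, [280.0, 145.0, 293.0, 163.0]), (0.55, [304.0, 150.0, 318.0, 165.0])]
swing_knob [(0.58, [191.0, 244.0, 294.0, 286.0])]
clevis_hole [(0.96, [178.0, 207.0, 295.0, 306.0])]
dock_hole [(0.78, [295.0, 160.0, 324.0, 184.0]), (0.6, [273.0, 179.0, 292.0, 200.0]), (0.17, [129.0, 303.0, 160.0, 330.0])]
swing_pivot [(0.9, [191.0, 243.0, 293.0, 293.0]), (0.32, [308.0, 148.0, 317.0, 164.0])]
{'time': 0.6, 'joint_positions': array([-1.44108779e+00,  8.71643603e-02,  1.37066369e+00, -1.25182361e-06,
        1.68359257e+00, -1.03131966e-01]), 'qvel': array([ 2.16005872e-03, -1.48725287e-04, -8.72120115e-05,  3.24311124e-04,
        8.00613730e-04, -3.90247668e-04]), 'joint_torque': array([ 2.11811982e-05, -3.39780128e+01, -3.02415562e+01,  7.18292012e-02,
        2.37573538e-02, -3.04848840e-06]), 'tool_pos': array([ 0.12689005, -0.53519241,  0.23054382]), 'ee_rot': array([3.14142167e+00, 1.89471126e-05, 2.32840363e-01]), 'wrist_force': array([-0.42617595,  0.39266702,  0.18805039]), 'wrist_torque': array([-0.05325213, -0.00645971, -0.0108995 ]), 'finger_force': 0.0, 'width': 0.09384995636550789}
```

```bash
python3 - <<'E'
import cv2
t=cv2.imread("pics/top0.png");s=cv2.imread("pics/side0.png")
cv2.imwrite("pics/t1.png",cv2.resize(t[150:300,60:380],None,fx=2.5,fy=2.5,interpolation=3))
cv2.imwrite("pics/s1.png",cv2.resize(s[130:340,120:380],None,fx=2.8,fy=2.8,interpolation=3))
E
```

```text
(no output)
```

View pics/t1.png

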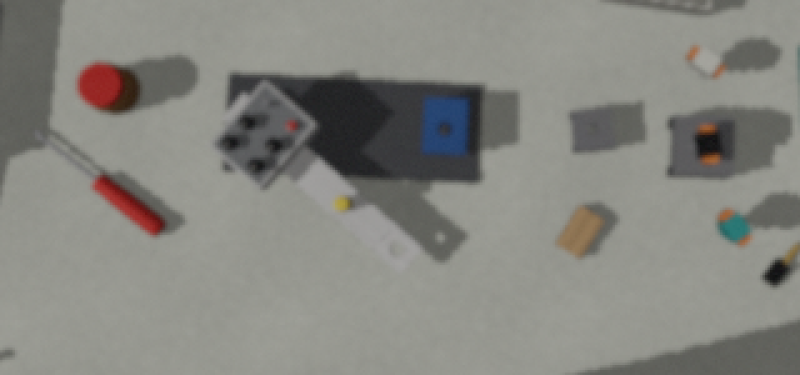

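View pics/s1.png

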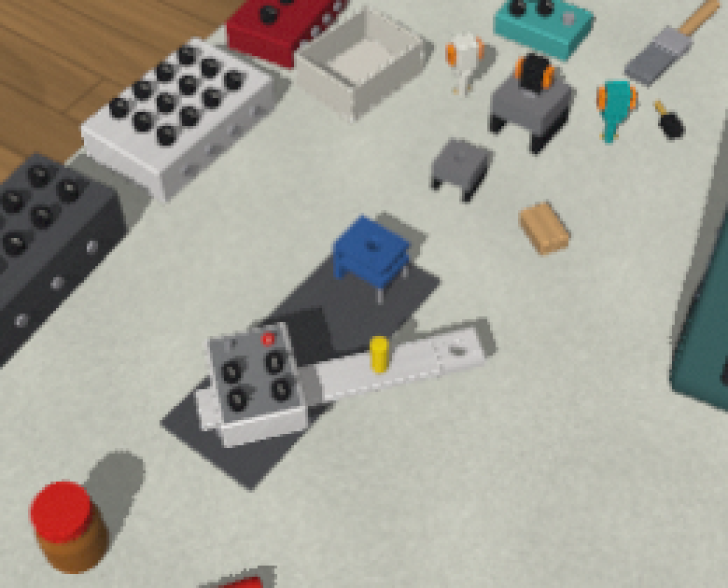

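View pics/top0.png

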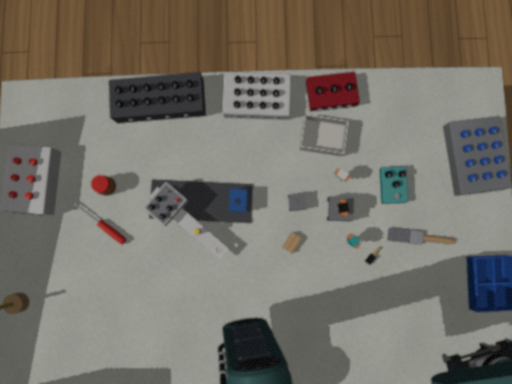

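The black-headed pin is in the larger grey block, at top (343,208) / side (311,157). The look-alikes are a white pin at top (342,174), a turquoise pin at top (354,240), and a smaller grey block at top (303,201). I choose the black head. The yellow knob is at top (197,232) and the blue clevis hole at (238,202). In both crops the black head with orange buttons clearly sits in the large block.

```bash
cat > m.py <<'E'
from h import *
def cen(n,im,lo,hi,roi):
    x0,y0,x1,y1=roi
    m=cv2.inRange(cv2.cvtColor(im,cv2.COLOR_RGB2HSV)[y0:y1,x0:x1],lo,hi)
    k,l,st,c=cv2.connectedComponentsWithStats(m)
    return [(c[i]+[x0,y0],st[i],(l==i)) for i in range(1,k) if st[i,4]>4]
E
python3 - <<'E'
from m import *
Y=((22,150,100),(33,255,255));O=((5,150,120),(20,255,255));B=((105,120,50),(125,255,255))
for n,R in(("top",dict(Y=(185,220,210,245),O=(330,195,360,222),B=(220,180,262,218))),("side",dict(Y=(240,235,270,280),O=(295,145,325,170),B=(230,200,275,245)))):
    im=cv2.imread(f"pics/{n}0.png")[:,:,::-1].copy();d=np.load(n+".npy")
    for k,(lo,hi),z in(("Y",Y,.09),("O",O,.09),("B",B,.062)):
        for c,st,m in cen(n,im,lo,hi,R[k]):
            print(n,k,c.round(1),st.tolist(),world(n,d,*c).round(4),world(n,d,*c,z=z).round(4))
    if n=="top":
        # blue top-face rect using depth points
        pts=np.array([world(n,d,u,v) for v in range(180,218) for u in range(220,262)])
        col=np.array([im[v,u] for v in range(180,218) for u in range(220,262)]).astype(int)
        s=(abs(pts[:,2]-.062)<.008)&(col[:,2]>col[:,0]+30)
        print(s.sum(),cv2.minAreaRect((pts[s,:2]*1000).astype(np.float32)))
        pts=np.array([world(n,d,u,v) for v in range(190,225) for u in range(322,362)])
        s=(abs(pts[:,2]-.062)<.008); print(s.sum(),cv2.minAreaRect((pts[s,:2]*1000).astype(np.float32)))
        s=pts[:,2]>.085; print("head",s.sum(),pts[s].mean(0),pts[s].max(0))
        pts=np.array([world(n,d,u,v) for v in range(180,272) for u in range(140,250)])
        s=(abs(pts[:,2]-.05)<.007)
        print("armpix",s.sum())
        for u,v in((218,248.8),(238.4,201.6),(166,204)): print(world(n,d,u,v))
    else:
        # holes in the side crop
        for u,v,z in((253,217.7,.062),(283.3,255,.052)): print(world(n,d,u,v).round(4),world(n,d,u,v,z=z).round(4))
E
```

```text
top Y [197. 231.] [10, 10, 5, 3, 11] [0.454  0.1573 0.0907] [0.4541 0.1574 0.09  ]
top O [342.8 201.1] [11, 5, 5, 3, 10] [ 0.5275 -0.2546  0.1025] [ 0.5283 -0.2567  0.09  ]
top O [343.8 213.2] [11, 17, 6, 3, 12] [ 0.4937 -0.2564  0.1007] [ 0.4941 -0.2582  0.09  ]
top B [238.  199.9] [9, 9, 19, 23, 399] [0.5452 0.0436 0.0099] [0.5414 0.0411 0.062 ]
355 ((541.6726684570312, 42.10752868652344), (49.4537353515625, 63.7244758605957), 87.2773666381836)Traceback (most recent call last):
  File "<stdin>", line 14, in <module>
  File "h.py", line 4, in world
    c=robot.calibration(cam);K=np.array(c["mtx"]);D=np.array(c["D"]);T=np.array(c["extrinsics"])
ValueError: time passes only in moves, steps and waits
```

```bash
cat > h.py <<'E'
import numpy as np, cv2
from bench import robot
C={}
def world(cam,depth,u,v,z=None):
    if cam not in C: C[cam]=robot.calibration(cam)
    c=C[cam];K=np.array(c["mtx"]);D=np.array(c["D"]);T=np.array(c["extrinsics"])
    p=cv2.undistortPoints(np.array([[[u,v]]],float),K,D)[0,0]
    r=np.array([p[0],p[1],1.])
    if z is None: return T[:3,:3]@(r*depth[int(round(v)),int(round(u))])+T[:3,3]
    d=T[:3,:3]@r; return T[:3,3]+d*(z-T[2,3])/d[2]
E
python3 - <<'E'
from m import *
Y=((22,150,100),(33,255,255));O=((5,150,120),(20,255,255));B=((105,120,50),(125,255,255))
n="top"; d=np.load(n+".npy")
P=lambda x0,x1,y0,y1:np.array([world(n,d,u,v) for v in range(y0,y1) for u in range(x0,x1)])
pts=P(322,362,190,225)
s=(abs(pts[:,2]-.062)<.008); print("dock",s.sum(),cv2.minAreaRect((pts[s,:2]*1000).astype(np.float32)))
s=pts[:,2]>.085; print("head",s.sum(),pts[s].mean(0),pts[s].max(0),cv2.minAreaRect((pts[s,:2]*1000).astype(np.float32)))
for u,v,z in((218,248.8,.052),(238.4,201.6,.062),(166,204,.1)): print(world(n,d,u,v),world(n,d,u,v,z))
n="side";im=cv2.imread(f"pics/{n}0.png")[:,:,::-1].copy();d=np.load(n+".npy")
R=dict(Y=(240,235,270,280),O=(295,145,325,170),B=(230,200,275,245))
for k,(lo,hi),z in(("Y",Y,.072),("O",O,.09),("B",B,.062)):
    for c,st,m in cen(n,im,lo,hi,R[k]):
        print(n,k,c.round(1),st.tolist(),world(n,d,*c).round(4),world(n,d,*c,z=z).round(4))
for u,v,z in((253,217.7,.062),(283.3,255,.052)): print(world(n,d,u,v).round(4),world(n,d,u,v,z=z).round(4))
print(robot.get_obs()["time"])
E
```

```text
dock 448 ((511.43572998046875, -256.2168273925781), (68.4328842163086, 70.58561706542969), 85.70488739013672)
head 122 [ 0.50714757 -0.24359123  0.17084207] [ 0.53112926 -0.02725427  1.45957078] ((486.63165283203125, -145.64584350585938), (42.19881057739258, 252.13377380371094), 12.643450736999512)
[ 4.00427024e-01  1.07195848e-01 -3.32962201e-04] [0.40179003 0.10237623 0.052     ]
[0.54024343 0.04269971 0.00610142] [0.53632859 0.04000937 0.062     ]
[0.53274249 0.24549723 0.08741504] [0.53187767 0.24299564 0.1       ]
side Y [254.9 255.6] [12, 15, 7, 13, 69] [0.4526 0.1663 0.0876] [0.4584 0.1577 0.072 ]
side O [304.9 154.1] [9, 6, 3, 7, 11] [ 0.5284 -0.245   0.0978] [ 0.532 -0.253  0.09 ]
side O [315.3 156.9] [19, 9, 4, 8, 23] [ 0.4923 -0.248   0.1011] [ 0.497  -0.2594  0.09  ]
side B [251.6 220. ] [9, 7, 27, 26, 451] [0.5377 0.0547 0.0631] [0.5382 0.054  0.062 ]
[0.5477 0.0329 0.0444] [0.5396 0.0447 0.062 ]
[0.4173 0.0722 0.0013] [0.4018 0.1027 0.052 ]
0.6
```

```bash
R='[[0,0,0.0226],[0.41,0.866,0],0]'
python3 -m handwheel '[[[0,0,0.0226],[0.41,0.866,0],0],[[0,0,0.0226],[0.41,0.866,0],0],[[0,0,0.0226],[0.41,0.866,0],0],[[0,0,0.0226],[0.41,0.866,0],0],[[0,0,0.0226],[0.41,0.866,0],0]]'
python3 -m handwheel '[[[0,0,0.0226],[0.41,0.866,0],0],[[0,0,0.0226],[0.41,0.866,0],0],[[0,0,0.0226],[0.41,0.866,0],0],[[0,0,0.0226],[0.41,0.866,0],0],[[0,0,0.0226],[0.41,0.866,0],0]]'
python3 -m handwheel '[[[0,0,0.0226],[0.41,0.866,0],0],[[0,0,0.0226],[0.41,0.866,0],0],[[0,0,0.0226],[0.41,0.866,0],0],[[0,0,0.0226],[0.41,0.866,0],0],[[0,0,0.0226],[0.41,0.866,0],0]]'
python3 -m handwheel '[[[0,0,0.0226],[0.41,0.866,0],0],[[0,0,0],[0,0,0],0]]'
```

```text
time: 1.1
tool_pos: [0.2298, -0.317, 0.2306]
ee_rot: [3.141, -0.0, 0.411]
wrist_force: [1.5, 0.4, 0.5]
width: 0.0941
finger_force: 0.0
time: 1.6
tool_pos: [0.3322, -0.1004, 0.231]
ee_rot: [3.14, -0.001, 0.589]
wrist_force: [0.8, -0.5, -0.5]
width: 0.0939
finger_force: 0.0
time: 2.1
tool_pos: [0.4348, 0.1165, 0.2308]
ee_rot: [3.141, -0.001, 0.768]
wrist_force: [1.0, -1.0, 0.5]
width: 0.0936
finger_force: 0.0
time: 2.3
tool_pos: [0.4558, 0.162, 0.2294]
ee_rot: [-3.14, -0.0, 0.808]
wrist_force: [0.4, -0.2, 0.8]
width: 0.094
finger_force: 0.0
```

```bash

python3 -m handwheel '[[[0,0,0],[0,-0.08,-0.74],0],[[0,0,0],[0,0,-0.74],0],[[0,0,0],[0,0,-0.74],0],[[0,0,0],[0,0,-0.74],0],[[0,0,0],[0,0,0],1]]'
python3 -m handwheel '[[[0,0,0],[0,0,0],1],[[0,0,0],[0,0,0],1],[[0,0,0],[0,0,0],1],[[0,0,0],[0,0,0],1],[[0,0,0],[0,0,0],1]]'
```

```text
time: 2.8
tool_pos: [0.4503, 0.1518, 0.0771]
ee_rot: [-3.135, 0.01, 0.8]
wrist_force: [-1.3, 0.3, 0.4]
width: 0.0891
finger_force: 0.0
time: 3.3
tool_pos: [0.4556, 0.1538, 0.0837]
ee_rot: [3.14, -0.002, 0.801]
wrist_force: [-0.1, -0.5, 0.2]
width: 0.0496
finger_force: 0.0
```

```bash

python3 -m handwheel '[[[0,0,0],[0,0,0],1],[[0,0,0],[0,0,0],1],[[0,0,0],[0,0,0],1],[[0,0,0],[0,0,0],1],[[0,0,0],[0,0,0],1]]'
python3 -m handwheel '[[[0,0,0],[0,0,0],1],[[0,0,0],[0,0,0],1]]'; python3 -c "
from bench import robot;o=robot.get_obs();print(o['joint_positions'].round(3))"
```

```text
time: 3.8
tool_pos: [0.4546, 0.1538, 0.0824]
ee_rot: [-3.141, 0.0, 0.801]
wrist_force: [-0.0, 0.6, 0.9]
width: 0.0177
finger_force: 30.0
time: 4.0
tool_pos: [0.4547, 0.1537, 0.0824]
ee_rot: [-3.141, 0.0, 0.801]
wrist_force: [-0.1, 0.5, 0.3]
width: 0.0173
finger_force: 30.0
[0.208 0.011 1.75  0.    1.381 0.978]
```

```bash
python3 -c "
import numpy as np
t=np.radians(np.linspace(-42.6,-4.6,11));p=np.c_[np.sin(t),-np.cos(t)]*.151/.05
print(np.diff(p,axis=0).round(3).tolist(), 3.8/90)"
```

```text
[[0.152, -0.131], [0.16, -0.12], [0.168, -0.109], [0.175, -0.098], [0.181, -0.086], [0.186, -0.074], [0.191, -0.062], [0.194, -0.049], [0.197, -0.036], [0.199, -0.023]] 0.042222222222222223
```

```bash

python3 -m handwheel '[[[0,0,0.042],[0.152,-0.131,0],1],[[0,0,0.042],[0.16,-0.12,0],1],[[0,0,0.042],[0.168,-0.109,0],1],[[0,0,0.042],[0.175,-0.098,0],1],[[0,0,0.042],[0.181,-0.086,0],1]]'
python3 -m handwheel '[[[0,0,0.042],[0.186,-0.074,0],1],[[0,0,0.042],[0.191,-0.062,0],1],[[0,0,0.042],[0.194,-0.049,0],1],[[0,0,0],[0,0,0],1],[[0,0,0],[0,0,0],1]]'
```

```text
time: 4.5
tool_pos: [0.4975, 0.1277, 0.0824]
ee_rot: [-3.141, -0.004, 1.133]
wrist_force: [1.6, 6.0, -1.7]
width: 0.0174
finger_force: 30.0
time: 5.0
tool_pos: [0.5265, 0.1192, 0.0824]
ee_rot: [3.14, -0.005, 1.329]
wrist_force: [3.1, 6.4, -1.7]
width: 0.0175
finger_force: 30.0
```

```bash

python3 -m handwheel '[[[0,0,0.04],[0.16,0.03,0],1],[[0,0,0.03],[0.1,0,0],1],[[0,0,0],[0.06,0,0],1],[[0,0,0],[0,0,0],1]]'
python3 -m handwheel '[[[0,0,0.01],[0.04,0,0],1],[[0,0,0],[0.04,0,0],1],[[0,0,0],[0,0,0],1],[[0,0,0],[0,0,0],1]]'
python3 -m handwheel '[[[0,0,0.01],[0.04,0,0],1],[[0,0,0],[0.04,0,0],1],[[0,0,0],[0,0,0],1],[[0,0,0],[0,0,0],1]]'
```

```text
time: 5.4
tool_pos: [0.5419, 0.1172, 0.0825]
ee_rot: [3.14, 0.002, 1.437]
wrist_force: [1.3, -4.5, -0.4]
width: 0.0176
finger_force: 30.0
time: 5.8
tool_pos: [0.544, 0.1171, 0.0825]
ee_rot: [-3.139, 0.003, 1.453]
wrist_force: [-2.0, -6.0, 1.9]
width: 0.0173
finger_force: 30.0
time: 6.2
tool_pos: [0.5442, 0.1174, 0.0824]
ee_rot: [-3.13, 0.004, 1.47]
wrist_force: [-12.8, -6.1, 9.1]
width: 0.0176
finger_force: 30.0
```

```bash

python3 -m handwheel '[[[0,0,0],[0,0,0],0],[[0,0,0],[0,0,0],0],[[0,0,0],[0,0,0],0],[[0,0,0],[0,0,0.2],0],[[0,0,0],[0,0,0.6],0]]'
python3 -m handwheel '[[[0,0,0],[0,0,1],0],[[0,0,0],[0,0,1],0],[[0,0,0],[0,0,0],0]]'
python3 - <<'E'
from h import *
for n in("top","side"):
    im,d=robot.snapshot(n); cv2.imwrite(f"pics/{n}1.png",im[:,:,::-1]); np.save(f"{n}.npy",d)
s=cv2.imread("pics/side1.png")[130:310,180:350]; t=cv2.imread("pics/top1.png")[180:240,140:370]
cv2.imwrite("pics/s2.png",cv2.resize(s,None,fx=3.3,fy=3.3,interpolation=3))
cv2.imwrite("pics/t2.png",cv2.resize(t,None,fx=3.4,fy=3.4,interpolation=3))
E
```

```text
time: 6.7
tool_pos: [0.5471, 0.1187, 0.1199]
ee_rot: [-3.135, 0.001, 1.47]
wrist_force: [0.2, 0.2, 0.3]
width: 0.0544
finger_force: 0.0
time: 7.0
tool_pos: [0.5532, 0.1195, 0.2331]
ee_rot: [3.124, -0.004, 1.47]
wrist_force: [0.9, -0.4, -0.1]
width: 0.0779
finger_force: 0.0
```

View pics/s2.png

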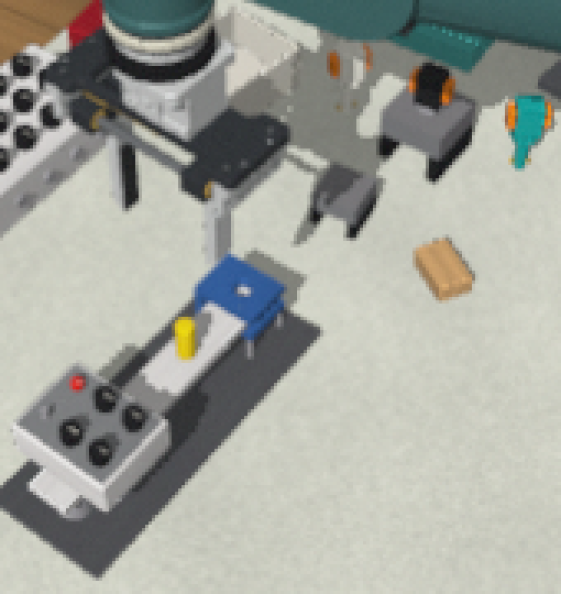

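View pics/t2.png

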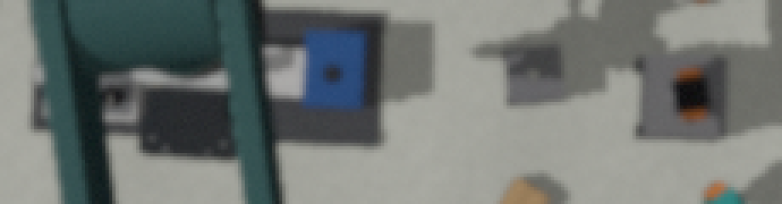

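```bash

python3 -m handwheel '[[[0,0,0.01],[-0.08,-0.75,0],0],[[0,0,0.01],[-0.08,-0.75,0],0],[[0,0,0.01],[-0.08,-0.75,0],0],[[0,0,0.01],[-0.08,-0.75,0],0],[[0,0,0.01],[-0.08,-0.75,0],0]]'
python3 -m handwheel '[[[0,0,0.01],[-0.08,-0.75,0],0],[[0,0,0.01],[-0.08,-0.75,0],0],[[0,0,0.01],[-0.08,-0.75,0],0],[[0,0,0],[-0.08,-0.75,0],0],[[0,0,0],[-0.08,-0.75,0],0]]'
python3 -m handwheel '[[[0,0,0],[0,0,0],0],[[0,0,0],[0,0,0],0],[[0,0,0],[0,0,0],0]]'
python3 -c "
from bench import robot;o=robot.get_obs();print(o['tool_pos'],o['ee_rot'])"
```

```text
time: 7.6
tool_pos: [0.528, -0.0699, 0.2203]
ee_rot: [-3.138, -0.001, 1.549]
wrist_force: [0.4, -0.6, 1.1]
width: 0.0939
finger_force: 0.0
time: 8.1
tool_pos: [0.5082, -0.2573, 0.2202]
ee_rot: [-3.139, -0.002, 1.596]
wrist_force: [0.0, -0.2, 1.5]
width: 0.094
finger_force: 0.0
time: 8.4
tool_pos: [0.509, -0.2552, 0.2214]
ee_rot: [-3.14, -0.002, 1.596]
wrist_force: [-0.4, 0.1, 0.0]
width: 0.0938
finger_force: 0.0
[ 0.50903397 -0.25521453  0.22135743] [-3.14007900e+00 -1.78022442e-03  1.59646569e+00]
```

```bash

python3 -m handwheel '[[[0,0,0],[0.04,0,-0.6],0],[[0,0,0],[0,0,-0.8],0],[[0,0,0],[0,0,-0.6],0],[[0,0,0],[0,0,-0.3],0],[[0,0,0],[0,0,-0.2],0]]'
python3 -m handwheel '[[[0,0,0],[0,0,0],0.4],[[0,0,0],[0,0,0],0.4],[[0,0,0],[0,0,0],0.4],[[0,0,0],[0,0,0],0.4],[[0,0,0],[0,0,0],0.4]]'
python3 - <<'E'
from h import *
im,d=robot.snapshot("side"); cv2.imwrite("pics/s3.png",cv2.resize(im[120:210,250:370,::-1],None,fx=5,fy=5,interpolation=3))
E
```

```text
time: 8.9
tool_pos: [0.511, -0.2549, 0.0961]
ee_rot: [-3.14, -0.001, 1.597]
wrist_force: [-0.1, 0.5, 0.6]
width: 0.0941
finger_force: 0.0
time: 9.4
tool_pos: [0.5117, -0.2567, 0.0985]
ee_rot: [3.14, 0.001, 1.596]
wrist_force: [0.0, -0.0, -0.9]
width: 0.0583
finger_force: 0.0
```

View pics/s3.png

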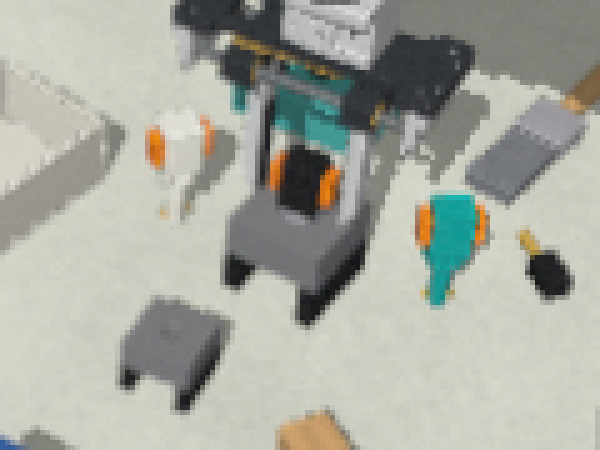

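Good: the fingers straddle the black head at about crop (310,180), with the pads centred on the orange buttons. Next I close and check the width, which should be about 32 mm with the buttons pressed.

```bash

python3 -m handwheel '[[[0,0,0],[0,0,-0.03],1],[[0,0,0],[0,0,0],1],[[0,0,0],[0,0,0],1],[[0,0,0],[0,0,0],1],[[0,0,0],[0,0,0],1]]'
python3 -m handwheel '[[[0,0,0],[0,0,0],1],[[0,0,0],[0,0,0],1]]'
```

```text
time: 9.95
tool_pos: [0.5113, -0.2564, 0.0961]
ee_rot: [3.141, 0.0, 1.596]
wrist_force: [0.2, -1.0, 1.1]
width: 0.0312
finger_force: 30.0
time: 10.15
tool_pos: [0.5113, -0.2564, 0.0962]
ee_rot: [3.141, 0.0, 1.596]
wrist_force: [-1.3, -0.0, 1.0]
width: 0.031
finger_force: 30.0
```

```bash

python3 -m handwheel '[[[0,0,0],[0,0,0.1],1],[[0,0,0],[0,0,0.15],1],[[0,0,0],[0,0,0.15],1],[[0,0,0],[0,0,0],1]]'
python3 -m handwheel '[[[0,0,0],[0,0,0.3],1],[[0,0,0],[0,0,0.4],1],[[0,0,0],[0,0,0.4],1],[[0,0,0],[0,0,0.4],1],[[0,0,0],[0,0,0.1],1]]'
python3 -m handwheel '[[[0,0,0],[0,0,0],1],[[0,0,0],[0,0,0],1],[[0,0,0],[0,0,0],1]]'
python3 - <<'E'
from h import *
im,d=robot.snapshot("side"); cv2.imwrite("pics/s4.png",cv2.resize(im[90:230,230:370,::-1],None,fx=4,fy=4,interpolation=3))
E
```

```text
time: 10.55
tool_pos: [0.512, -0.2568, 0.1178]
ee_rot: [3.139, 0.002, 1.596]
wrist_force: [1.0, -1.1, -0.6]
width: 0.031
finger_force: 30.0
time: 11.05
tool_pos: [0.5123, -0.257, 0.1999]
ee_rot: [3.137, 0.003, 1.596]
wrist_force: [0.1, -0.0, -0.2]
width: 0.0311
finger_force: 30.0
time: 11.35
tool_pos: [0.5106, -0.2559, 0.1944]
ee_rot: [-3.139, -0.002, 1.596]
wrist_force: [0.3, 0.7, -1.0]
width: 0.0307
finger_force: 30.0
```

View pics/s4.png

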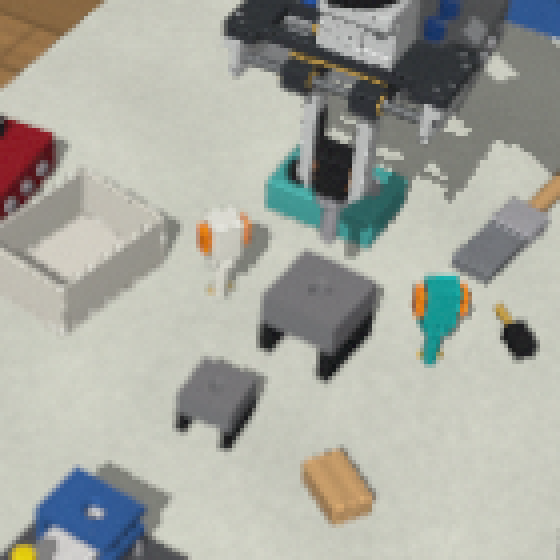

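```bash
python3 - <<'E'
from h import *
im,d=robot.snapshot("side"); g=cv2.cvtColor(im,cv2.COLOR_RGB2GRAY).astype(float)
for nm,(u,v) in dict(dock=(310,162),clevis=(253.6,217.9)).items():
    u0,v0=int(u)-7,int(v)-6; p=g[v0:v0+13,u0:u0+15]
    print(nm);print(p.astype(int))
    print(world("side",d,u,v,.062))
t=cv2.cvtColor(cv2.imread("pics/top1.png"),cv2.COLOR_BGR2GRAY); print(t[195:208,229:248])
print([world("top",d,u,v,.062).round(4) for u,v in((237.9,201.5),(238,202),(238,201))])
E
```

```text
dock
[[126 117 119 118 118 117 118 116 118 118 119 126 153 178 194]
 [115 117 119 117 119 119 116 118 117 118 118 117 118 128 155]
 [117 118 117 116 118 117 118 117 118 117 119 117 119 119 117]
 [119 117 118 116 120 117 120 122 120 117 118 117 116 117 116]
 [119 116 117 118 116 118 120 127 121 119 117 119 120 118 119]
 [117 118 119 118 106 108 111 120 116 115 118 117 116 118 116]
 [118 117 118 118  97 101 113 117 108 105 116 117 119 117 118]
 [117 118 118 118 110 109 115 117 112 110 115 118 116 117 117]
 [119 117 118 117 118 119 117 118 117 117 116 119 119 119 117]
 [117 117 117 117 119 119 118 117 118 117 119 119 116 117 117]
 [117 118 118 116 118 118 116 116 119 118 118 118 118 118 118]
 [114 116 119 117 118 119 118 119 117 118 116 117 118 119 111]
 [112 114 115 115 117 118 116 118 118 117 119 117 117 113  97]]
[ 0.51202009 -0.25642931  0.062     ]
clevis
[[ 83  85  85  86  86  87  86  84  86  83  93 107 116 126 127]
 [ 87  88  89  86  87  84  86  86  85  85  82  82  97 109 117]
 [ 85  85  90  87  86  83  85  83  84  85  83  85  85  89  99]
 [ 87  86  87  85  84  87  88  94  92  85
[... 1078 characters left out ...]
0  69  69  69  68  66  61
   48]
 [127  95  74  73  70  68  56  49  44  44  49  57  67  71  71  70  69  58
   48]
 [127  92  75  71  70  66  58  51  46  47  50  59  69  71  71  71  67  58
   47]
 [126  93  76  73  71  69  61  55  51  51  55  65  69  71  71  70  68  58
   47]
 [123  89  73  72  71  70  68  63  60  62  65  68  70  71  71  70  68  61
   50]
 [119  85  71  71  70  70  71  68  70  69  69  71  73  70  71  70  69  60
   46]
 [117  86  73  71  71  71  70  70  71  70  70  70  70  70  71  68  66  58
   48]
 [110  82  75  71  72  70  72  69  69  73  71  71  69  70  71  67  66  55
   46]]
[array([0.5367, 0.0414, 0.062 ]), array([0.5352, 0.0412, 0.062 ]), array([0.5381, 0.0411, 0.062 ])]
```

```bash

python3 -m handwheel '[[[0,0,0],[0.05,0.5,0],1],[[0,0,0],[0.07,0.75,0],1],[[0,0,0],[0.07,0.75,0],1],[[0,0,0],[0.07,0.75,0],1],[[0,0,0],[0.07,0.75,0],1]]'
python3 -m handwheel '[[[0,0,0],[0.07,0.75,0],1],[[0,0,0],[0.07,0.75,0],1],[[0,0,0],[0.05,0.6,0],1],[[0,0,0],[0.02,0.4,0],1],[[0,0,0],[0,0,0],1]]'
python3 -m handwheel '[[[0,0,0],[0,0,0],1],[[0,0,0],[0,0,0],1],[[0,0,0],[0,0,0],1]]'
```

```text
time: 11.95
tool_pos: [0.5274, -0.0799, 0.1953]
ee_rot: [-3.141, -0.0, 1.595]
wrist_force: [0.7, 0.1, -2.4]
width: 0.0313
finger_force: 30.0
time: 12.45
tool_pos: [0.5378, 0.0461, 0.1953]
ee_rot: [-3.14, -0.001, 1.6]
wrist_force: [0.9, 0.1, -1.0]
width: 0.031
finger_force: 30.0
time: 12.75
tool_pos: [0.5382, 0.0425, 0.1959]
ee_rot: [-3.141, 0.0, 1.594]
wrist_force: [-0.1, 0.5, -1.8]
width: 0.0311
finger_force: 30.0
```

```bash

python3 -m handwheel '[[[0,0,0],[-0.01,0.02,-0.3],1],[[0,0,0],[0,0,-0.3],1],[[0,0,0],[0,0,-0.3],1],[[0,0,0],[0,0,0],1],[[0,0,0],[0,0,0],1]]'
python3 -m handwheel '[[[0,0,0],[0,0,-0.1],1],[[0,0,0],[0,0,-0.1],1],[[0,0,0],[0,0,-0.1],1],[[0,0,0],[0,0,0],1]]'
python3 - <<'E'
from h import *
im,d=robot.snapshot("side"); cv2.imwrite("pics/s5.png",cv2.resize(im[140:250,190:310,::-1],None,fx=5,fy=5,interpolation=3))
print(robot.get_obs()["wrist_torque"])
E
```

```text
time: 13.25
tool_pos: [0.5372, 0.0446, 0.1498]
ee_rot: [-3.139, -0.0, 1.596]
wrist_force: [-0.0, -0.7, -0.9]
width: 0.0308
finger_force: 30.0
time: 13.65
tool_pos: [0.5378, 0.0442, 0.1354]
ee_rot: [3.141, 0.001, 1.595]
wrist_force: [0.2, -1.5, -2.2]
width: 0.0308
finger_force: 30.0
[-0.34676073 -0.24740069 -0.02982643]
```

View pics/s5.png

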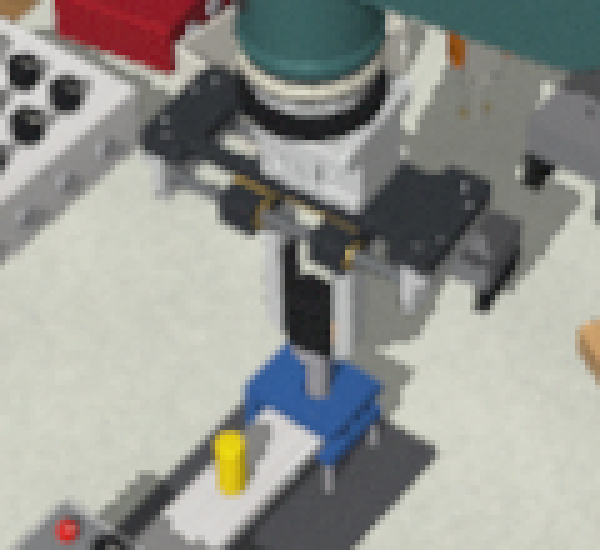

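The pin tip is in the clevis hole (crop (315,395)) with low force, so I carry on down.

```bash

python3 -m handwheel '[[[0,0,0],[0,0,-0.1],1],[[0,0,0],[0,0,-0.1],1],[[0,0,0],[0,0,-0.1],1],[[0,0,0],[0,0,0],1]]'
python3 -m handwheel '[[[0,0,0],[0,0,-0.1],1],[[0,0,0],[0,0,-0.1],1],[[0,0,0],[0,0,-0.1],1],[[0,0,0],[0,0,0],1]]'
```

```text
time: 14.1
tool_pos: [0.5379, 0.0442, 0.1202]
ee_rot: [3.141, 0.001, 1.595]
wrist_force: [2.1, -2.4, -2.1]
width: 0.031
finger_force: 30.0
time: 14.5
tool_pos: [0.538, 0.0441, 0.1052]
ee_rot: [3.141, 0.001, 1.595]
wrist_force: [3.2, -4.2, -2.8]
width: 0.0314
finger_force: 30.0
```

```bash

python3 -m handwheel '[[[0,0,0],[0.01,-0.02,-0.08],1],[[0,0,0],[0,0,-0.08],1],[[0,0,0],[0,0,0],1],[[0,0,0],[0,0,0],1]]'
python3 -m handwheel '[[[0,0,0],[0,0,-0.04],1],[[0,0,0],[0,0,0],1],[[0,0,0],[0,0,0],1]]'
```

```text
time: 14.9
tool_pos: [0.538, 0.0437, 0.0971]
ee_rot: [-3.141, -0.0, 1.596]
wrist_force: [2.6, -3.0, -3.4]
width: 0.0311
finger_force: 30.0
time: 15.2
tool_pos: [0.5382, 0.0437, 0.0962]
ee_rot: [3.142, -0.0, 1.596]
wrist_force: [1.0, -3.0, -1.3]
width: 0.031
finger_force: 30.0
```

```bash

python3 -m handwheel '[[[0,0,0],[0,0,-0.03],1],[[0,0,0],[0,0,0],1],[[0,0,0],[0,0,0],1]]'
python3 -m handwheel '[[[0,0,0],[0,0,-0.02],1],[[0,0,0],[0,0,0],1],[[0,0,0],[0,0,0],1]]'
```

```text
time: 15.5
tool_pos: [0.5382, 0.0437, 0.0961]
ee_rot: [3.141, 0.0, 1.596]
wrist_force: [-0.7, -2.4, 5.0]
width: 0.0307
finger_force: 30.0
time: 15.8
tool_pos: [0.5382, 0.0437, 0.096]
ee_rot: [3.141, 0.0, 1.596]
wrist_force: [-3.1, -4.4, 9.8]
width: 0.031
finger_force: 30.0
```

The collar is seated, with 10 N up at the expected height. Release, retreat straight up and look.

```bash

python3 -m handwheel '[[[0,0,0],[0,0,0],0],[[0,0,0],[0,0,0],0],[[0,0,0],[0,0,0],0],[[0,0,0],[0,0,0],0],[[0,0,0],[0,0,0],0]]'
python3 -m handwheel '[[[0,0,0],[0,0,0],0],[[0,0,0],[0,0,0],0],[[0,0,0],[0,0,0.2],0],[[0,0,0],[0,0,0.5],0],[[0,0,0],[0,0,0.8],0]]'
python3 -m handwheel '[[[0,0,0],[0,0,0.8],0],[[0,0,0],[0,0,0.4],0],[[0,0,0],[0,0,0],0],[[0,0,0],[0,0,0],0]]'
python3 - <<'E'
from h import *
im,d=robot.snapshot("side"); cv2.imwrite("pics/s6.png",cv2.resize(im[160:260,200:310,::-1],None,fx=6,fy=6,interpolation=3))
E
```

```text
time: 16.3
tool_pos: [0.5377, 0.0443, 0.0929]
ee_rot: [-3.14, -0.001, 1.596]
wrist_force: [-0.1, 0.2, 0.1]
width: 0.0677
finger_force: 0.0
time: 16.8
tool_pos: [0.5365, 0.0437, 0.167]
ee_rot: [-3.135, -0.0, 1.596]
wrist_force: [0.8, 0.0, 0.7]
width: 0.0939
finger_force: 0.0
time: 17.2
tool_pos: [0.5382, 0.0437, 0.2285]
ee_rot: [3.141, -0.0, 1.596]
wrist_force: [-0.7, -0.1, -0.1]
width: 0.0943
finger_force: 0.0
```

View pics/s6.png

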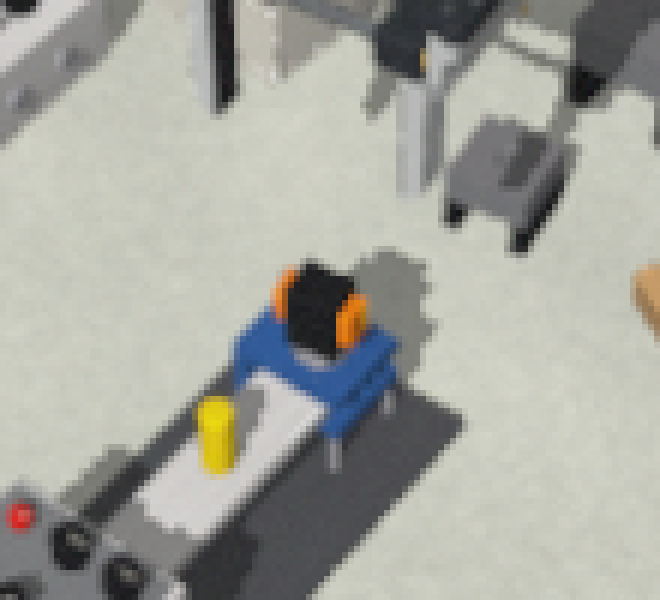

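The pin stands seated at crop (320,310). Both orange buttons are out, the collar is on the clevis, the arm is home, and the gripper is clear.

```bash
python3 -c "
from bench import robot;print(robot.close_job())"
```

```text
the job is handed in; nothing more can be done
None
```

I handed the job in at about 17 s with the arm home, the pin seated in the clevis and both buttons sprung out; the hand-in returned no verdict, so that rests on the last camera view and force readings.

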